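# Put the bangle tray back in the display case and lock it

### The arm

A 7-joint arm with a two-finger parallel gripper is mounted at the origin on the work surface. World frame = base frame: x ahead of the robot, y to its left, z up, the work surface at z = 0. Lengths are in m, angles in rad, forces in N, time in s.
With the tool pointing down it reaches from about 0.425 to 0.925 m from the base axis. Payload 6.8 kg.
Tool frame: the origin (TCP) lies on the centre line of the jaws, within the pads' length; the fingertips stand 8 mm ahead of it and the grasp point (between the pads) lies 11 mm behind it; z points along the fingers, x is the direction in which the jaws open and shut, and the axes are right-handed (so a half turn about z gives the same grasp; the last joint's range is limited). The gripper opens to 88 mm and grips with 3 to 60 N. Pads are 20 mm wide; open, the fingers measure 115 mm over their backs; the gripper's body (75 mm by 178 mm) begins 61 mm behind the grasp point.
Start: joints at [1.224, 0.477, 0.022, 1.555, -0.011, 1.109, -0.083], TCP at [0.16, -0.656, 0.231] pointing down, gripper open.
Joint ranges: [-2.96, 2.96], [-0.34, 2.1], [-1.41, 1.46], [0.24, 2.44], [-1.37, 4.51], [0.17, 1.92], [-2.96, 2.96]. Speed limits (rad/s): [2.39, 2.39, 3.14, 3.14, 3.14, 3.14, 3.14].

### API

Orientations are given as [roll, pitch, yaw] about the fixed x, y, z axes, in that order (R = Rz(yaw) Ry(pitch) Rx(roll)).
In Python, from cell import readout, viewer, r, look_for gives the robot as it stands.
- The arm moves only by the tool play_rows, never from a script. Its argument "steps" is a list of rows, each a list of 7 numbers: the turn, a rotation vector about the tool's x, y, z in rad, then the shift along the tool's x, y, z in mm, then the closure, from 0 (fully open) to 1 (shut). A call has 1 to 10 rows; each row is the pose to reach, as a shift and turn from the pose commanded when the call began, along the tool's axes at that moment; what a row does not reach only later rows make up. A row lasts 1/10 s, in which the tool goes at most 50 mm and 8.59 degrees, less where a joint would pass 70% of its speed; a pose out of reach is approached as far as the arm can. A call with a gripper value outside its range is refused whole. The fingers move at their own pace and stop on an object; "newtons" is the grip in N (left out, the last holds). Time passes only in rows, so rows that repeat a pose let the fingers close. It gives the time, the measured TCP pose, the force and the opening at its end, in the units of the state.
- readout.get_obs(): the state, without advancing time (a new reading comes with each control period).
- viewer.read_camera(name): name is "scene" or "top"; returns a dict with "color" (400x640x3 uint8, red, green, blue), "depth" (400x640 float32, m along the optical axis (not along the pixel's ray), 0 where there is no reading), "mtx" (3x3 intrinsics, pixels), "view" (4x4, takes a point from world to camera coordinates). Camera axes: x right, y up, looking along -z (the intrinsics and any distortion apply to the point x, -y, -z); pixel columns grow to the right and rows downward; lengths in m; the calibration is good to about 2 mm. A picture is of the moment at which its call begins.
- r.job_done(): hands the job in, once; it reports no verdict.
Trained networks look in the newest picture that a camera, given by its name, has taken for a name from the list of things; names that differ only in an ending like _2 or _b are one class to them, and where a whole thing is asked for, a point or a joint stands for the part that bears it (a point fixed in the world has none). Each returns a list of dicts, best first, with "conf" (0 to 1); they miss things now and then, are a little off and sometimes report something else, mostly with a low value. They report only what shows in the picture. A call takes as long as a camera call. They do not tell look-alikes from the thing itself.
- look_for(camera, name): "rect" ([left, top, right, bottom] as shares, 0 to 1, of the picture: columns of its width, rows of its height, round what is visible of it).
The state is a dict: "t": time; "qpos": joint angles; "qvel": joint speeds; "tau": joint torques, N m; "ee_pos": TCP position; "ee_rot": TCP orientation; "ft_force": force on the tool from outside, world axes, zero at the start; "wrist_torque": the same for the moment, N m; "finger_gap": finger opening in m.
Only numpy, scipy, OpenCV 4.12 (cv2) and the standard library are available. Lean on these libraries where they do the work, as an engineer would, in place of code of your own. Each camera call takes 0.05 s, during which the arm holds its last target.

### The job

Put the glass-topped bangle tray away: one of the spice jars stands in front of the low display case, so set that jar aside upright on the table, then slide the tray along the table fully home into the mouth of the case. Once it is home, turn the black lock knob on the case clockwise to its stop. Do not tip any jar over, and leave the bowl, bottle and bangle stand where they stand.

Things in the scene. Friction and masses are not known exactly. Their poses are not given: they have to be found in the camera images.
- case: Low dark-wood display case fixed to the table, clear roof, no floor: the tray slides in on the table. Origin: on the table, mid-mouth; x points straight into the case, y left, z up. Slot 93 mm wide, 30 high, 96 deep to the back wall. Case 34 mm high, walls 8 mm, right face at y = -54.5 mm, back face at x = 106. Left of the slot a solid wing, y = 54.5 to 128.5, 30 high, carries the knob.
- case_mouth (a point): Middle of the roof's height at the mouth, 32 mm above case's origin, same axes. Two brass guides, 26 mm high, flare from the mouth's sides out to case x = -15 mm, y = +-56 mm, and catch a tray up to 5 mm off centre.
- case_home (a point): Point on the table 41 mm inside the mouth, case axes: the tray's origin is here when it touches the back wall; 14 mm of the tray then still stands out of the mouth.
- tray: Bangle tray: loose closed rigid box, wooden sides, red lining, clear cover; 110 mm long (x) by 90 wide (y) by 26 high, 0.25 to 0.5 kg. Origin: centre of its underside; x points into the case within 0.45 rad. Starts left or right of the strip before the mouth, 125 to 165 mm off the case's centre line, 110 to 130 mm before the mouth. Too wide to grasp: push its sides.
- lock (a joint): Lock knob angle: grows as it turns clockwise seen from above; starts between 0 and 0.5, end stop (locked) at 1.5 rad. Stays where it is left; 0.04 N m of friction.
- lock_grip (a point): Grip point of the black lock knob, on its upright axis, 67 mm above the table, at case x = 48 mm, y = 91.5 mm. Grip: upright bar 14 mm thick, 42 mm long, its top 7 mm above this point; below it a disc 44 mm across, top 23 mm below this point. This point turns with the knob: its x axis lies along the bar (the case's x axis at angle 0).
- jar_red_center (a point): Spice jar with a red lid: upright cylinder, 44 mm diameter, 75 mm tall, 0.15 kg, standing on the table; this point is its centre, 37.5 mm above its foot. One of the three jars stands in the strip before the mouth, the others beside the case; the table right beside the case, 100 to 150 mm right of its centre line, is free.
- jar_yellow_center (a point): Spice jar with a yellow lid: upright cylinder, 44 mm diameter, 75 mm tall, 0.15 kg, standing on the table; this point is its centre, 37.5 mm above its foot. One of the three jars stands in the strip before the mouth, the others beside the case; the table right beside the case, 100 to 150 mm right of its centre line, is free.
- jar_blue_center (a point): Spice jar with a blue lid: upright cylinder, 44 mm diameter, 75 mm tall, 0.15 kg, standing on the table; this point is its centre, 37.5 mm above its foot. One of the three jars stands in the strip before the mouth, the others beside the case; the table right beside the case, 100 to 150 mm right of its centre line, is free.
- bowl: Blue bowl, 80 mm across, 40 mm high, standing on the other side of the strip from the tray; leave it. Origin under its centre.
- bottle: Green bottle, 64 mm across, 200 mm tall, at the right; leave it. Origin under its centre.
- bangle_stand: Wooden bangle post on a 90 mm round foot, 130 mm tall, at the left; leave it. Origin under its centre.
Things that resemble listed ones, but are neither listed nor needed, are in the scene too. Several things look just like the tray: the one meant starts farthest from the robot's base. What is shaped like the case but purple is not meant.

How it is judged:
By the outcome, as a careful person would: the job done as asked, in the order asked, and still so for the second after the job is handed in, with the robot touching nothing.
It also fails if it takes over 72 s, if anything falls off the work surface, if the arm or the gripper's body presses on something with over 40 N, if the wrist force passes 120 N, or if a joint passes its speed limit or range.

## Working session

There is one attempt and no reset: what is moved stays moved. The work goes in short steps, Python scripts to look and compute and a tool call to move; the robot and the scene stay as the last step left them, time stands still between calls to the robot, and variables do not carry over. Pictures are saved under pics/ and viewed, and the job is handed in when it is done.

Besides the shell and the picture viewer there is one more tool, called after ">>>" as name([rows], argument=value, ...), one row to a line, values as JSON. play_rows: Moves the arm, as the interface text tells. Its arguments: {"type":"object","properties":{"steps":{"type":"array","items":{"type":"array","items":{"type":"number"}}},"newtons":{"type":"number"}},"required":["steps"]}

```bash
ls; mkdir -p pics; cat > h.py <<'E'
import numpy as np, cv2
from cell import readout, viewer, r, look_for
def cam(n):
    c=viewer.read_camera(n); return c
def save(c,f,box=None,s=1):
    im=c['color'][:,:,::-1]
    if box: im=im[box[1]:box[3],box[0]:box[2]]
    if s!=1: im=cv2.resize(im,None,fx=s,fy=s,interpolation=cv2.INTER_CUBIC)
    cv2.imwrite(f,im)
def pts(c):
    d=c['depth'];K=c['mtx'];v,u=np.mgrid[0:d.shape[0],0:d.shape[1]]
    x=(u-K[0,2])/K[0,0]*d;y=(v-K[1,2])/K[1,1]*d
    P=np.stack([x,-y,-d,np.ones_like(d)],-1)
    W=P@np.linalg.inv(c['view']).T
    W=W[...,:3].copy();W[d<=0]=np.nan
    return W
def proj(c,p):
    q=c['view']@np.r_[p,1];K=c['mtx'];return K[0,0]*q[0]/-q[2]+K[0,2],K[1,1]*-q[1]/-q[2]+K[1,2]
E
python3 - <<'E'
from h import *
print(readout.get_obs())
for n in('scene','top'):
    c=cam(n);save(c,f'pics/{n}0.png');print(n,c['mtx'],c['view'])
    np.savez(f'{n}0.npz',**c)
    for k in['case','tray','lock','jar_red_center','jar_yellow_center','jar_blue_center','bowl','bottle','bangle_stand']:
        print(k,[(np.round(np.array(e['rect'])*[640,400,640,400]).astype(int).tolist(),round(e['conf'],2)) for e in look_for(n,k)])
E
```

```text
pics
{'t': 0.0, 'qpos': array([ 1.22389795,  0.47778305,  0.02233041,  1.55641629, -0.01151191,
        1.10930918, -0.0830692 ]), 'qvel': array([ 0.00061735, -0.0006574 , -0.00018255,  0.00207721, -0.00074114,
        0.00095383,  0.00078007]), 'tau': array([ 3.07582013e-07, -5.82850027e+01,  1.53365158e+00, -2.72608280e+01,
       -5.46347117e-02,  1.68644887e-02,  1.47789938e-04]), 'ee_pos': array([ 0.1595206 , -0.65528498,  0.22970781]), 'ee_rot': array([ 3.14147554e+00,  1.78416397e-03, -1.33194232e+00]), 'ft_force': array([ 0.52192235,  0.1749939 , -0.60327708]), 'wrist_torque': array([0.02721958, 0.04598373, 0.02738721]), 'finger_gap': 0.08763097977824467}
scene [[377.54195414   0.         322.66561038]
 [  0.         377.54195414 201.8462454 ]
 [  0.           0.           1.        ]] [[-0.71506917  0.6986943   0.02241316  0.38755025]
 [-0.38068802 -0.41610035  0.82579485  0.14603766]
 [ 0.58630428  0.58196801  0.56352508 -1.3800866 ]
 [ 0.          0.          0.          1.        ]]
case [([259, 224, 343, 284], 0.83), ([181, 162, 251, 201], 0.83)]
tray [([324, 157, 352, 1
[... 668 characters left out ...]
1395  0.00884892  0.99781242 -1.67307335]
 [ 0.          0.          0.          1.        ]]
case [([406, 146, 462, 181], 0.71), ([271, 131, 327, 169], 0.69)]
tray [([213, 236, 249, 275], 0.81), ([251, 183, 280, 225], 0.68), ([352, 249, 392, 288], 0.67), ([305, 175, 319, 190], 0.44)]
lock [([275, 141, 291, 157], 0.61), ([413, 156, 425, 168], 0.57)]
jar_red_center [([303, 174, 321, 192], 0.47), ([270, 132, 326, 173], 0.36)]
jar_yellow_center [([378, 147, 393, 162], 0.63)]
jar_blue_center [([233, 155, 253, 172], 0.49), ([272, 145, 288, 160], 0.21)]
bowl [([345, 186, 370, 214], 0.59)]
bottle [([442, 213, 478, 234], 0.8), ([273, 145, 291, 161], 0.63)]
bangle_stand [([158, 196, 194, 225], 0.87)]
```

View pics/scene0.png

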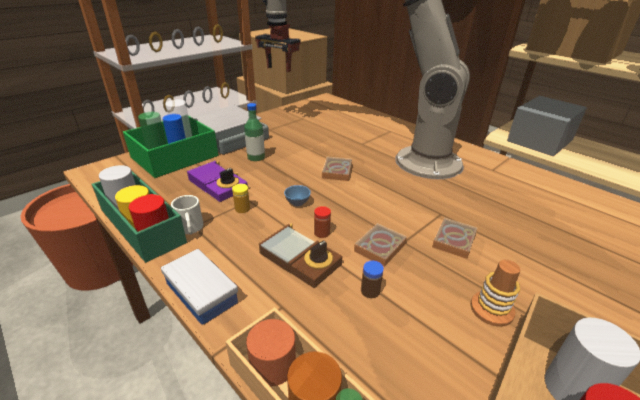

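```bash
python3 -c "
import cv2;im=cv2.imread('pics/top0.png')[110:310,140:500];cv2.imwrite('pics/top0c.png',cv2.resize(im,None,fx=2.2,fy=2.2,interpolation=2))"
```

```text
(no output)
```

View pics/top0c.png

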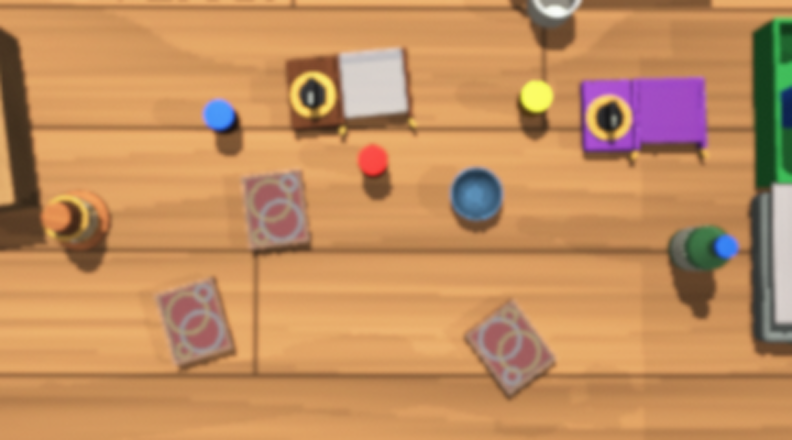

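The top view (2.2x crop) shows the brown case at about (350,88) with its mouth facing down toward the robot. The purple case at (645,115) is the decoy. The red jar at (373,160) stands before the mouth.

There are three tray look-alikes, at crop pixels (277,210), (195,322) and (510,347). The first is the highest in the picture, so it is farthest from the base, and it lies left of the strip, which fits the description. I'll measure and confirm.

```bash
python3 - <<'E'
from h import *
def ld(n): return dict(np.load(f'{n}0.npz'))
t=ld('top');s=ld('scene');Wt=pts(t);Ws=pts(s)
save(t,'pics/topz.png',(225,120,345,240),5)
for n,W in(('top',Wt),('scene',Ws)):
    c=ld(n);hsv=cv2.cvtColor(c['color'],cv2.COLOR_RGB2HSV)
    # tables
    print(n,'table z',np.nanmedian(W[...,2][(abs(W[...,2])<.03)]))
    rects={'top':{'tray1':(251,183,280,225),'tray2':(213,236,249,275),'tray3':(352,249,392,288),'case':(271,131,327,169),'red':(303,174,321,192),'yel':(378,147,393,162),'blu':(233,155,253,172),'bowl':(345,186,370,214)},
    'scene':{'tray1':(359,222,407,267),'tray2':(435,218,478,257),'tray3':(324,157,352,181),'case':(259,224,343,284),'red':(315,208,329,235),'yel':(230,182,248,216),'blu':(362,260,385,300)}}[n]
    for k,(a,b,cc,d) in rects.items():
        P=W[b:d,a:cc].reshape(-1,3);P=P[np.isfinite(P[:,0])]
        lo,hi={'t':(.018,.034),'c':(.024,.045),'r':(.06,.09),'y':(.06,.09)}.get(k[0],(.06,.09))
        if k=='bowl':lo,hi=.01,.06
        Q=P[(P[:,2]>lo)&(P[:,2]<hi)]
        if len(Q)<5: print(k,len(Q),P[:,2].max());continue
        m=cv2.minAreaRect((Q[:,:2]*1000).astype(np.float32))
        print(k,len(Q),'mean',Q.mean(0).round(4),'rect',np.round(m[0],1),np.round(m[1],1),round(m[2],1),'zmed',np.median(Q[:,2]).round(4))
E
```

```text
top table z 0.00010480810546087405
tray1 871 mean [0.5054 0.1734 0.0259] rect [506. 174.] [110.7  90.5] 7.2 zmed 0.0259
tray2 895 mean [0.3387 0.2915 0.0257] rect [338.7 292.9] [109.7  91.9] 17.3 zmed 0.0257
tray3 897 mean [ 0.3016 -0.1769  0.0258] rect [ 302.1 -177.3] [110.5  89.7] 36.5 zmed 0.0257
case 1547 mean [0.688  0.0626 0.0337] rect [684.9  64.8] [110.2 182.2] 5.6 zmed 0.0337
red 146 mean [0.5743 0.0286 0.0747] rect [574.6  29.4] [41.2 41. ] 46.4 zmed 0.0751
yel 147 mean [ 0.668  -0.2103  0.074 ] rect [ 667.8 -211. ] [41.5 40. ] 3.0 zmed 0.0741
blu 153 mean [0.6397 0.2521 0.0744] rect [639.8 251.8] [42.  41.8] 90.0 zmed 0.0743
bowl 351 mean [ 0.5304 -0.1269  0.0264] rect [ 529.8 -125.6] [76.7 77.1] 48.0 zmed 0.0253
scene table z 0.0008840904714052522
tray1 1074 mean [0.5085 0.1777 0.026 ] rect [504.7 173.5] [114.3  91.4] 7.9 zmed 0.0263
tray2 986 mean [0.3438 0.2956 0.0263] rect [338.  292.5] [114.8  90. ] 17.1 zmed 0.0267
tray3 461 mean [ 0.306  -0.1722  0.0265] rect [ 301.4 -177.7] [118.6  90.6] 36.3 zmed 0.0269
case 2198 mean [0.69   0.0694 0.0333] rect [652.   60.7] [175.8 185.1] 6.1 zmed 0.0338
red 156 mean [0.581  0.0336 0.0727] rect [578.3  30.8] [36.4 34.4] 46.7 zmed 0.0743
yel 163 mean [ 0.6711 -0.2055  0.0722] rect [ 669.9 -208.6] [41.8 42.7] 50.8 zmed 0.074
blu 311 mean [0.6436 0.2555 0.073 ] rect [639.4 253.6] [45.4 41.1] 13.2 zmed 0.0746
```

View pics/topz.png

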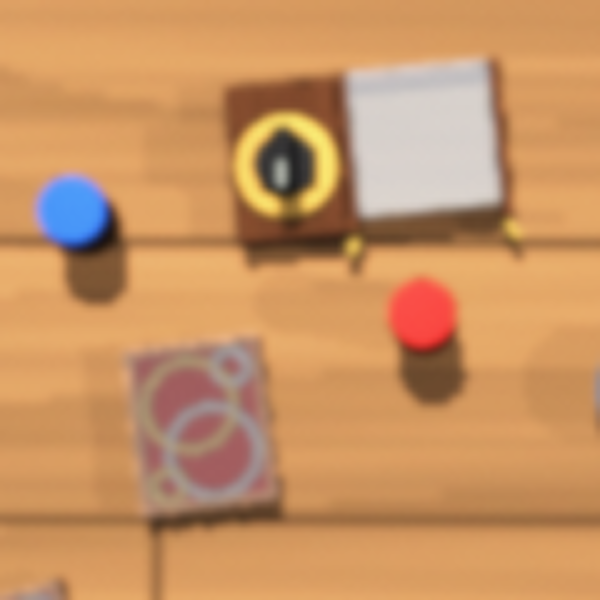

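The crop confirms the picture: the tray at (200,430) in this crop is the farthest (x=0.505 against 0.34 and 0.30). The brown case with the black knob is at (285,165), and the red jar at (423,313) stands in the strip. Next I'll fit the case and knob.

```bash
python3 - <<'E'
from h import *
from scipy.optimize import minimize
def ld(n): return dict(np.load(f'{n}0.npz'))
for n,box in(('top',(262,122,336,180)),('scene',(250,215,352,292))):
    c=ld(n);W=pts(c);a,b,cc,d=box
    P=W[b:d,a:cc].reshape(-1,3);P=P[np.isfinite(P[:,0])]
    Q=P[(P[:,2]>.0275)&(P[:,2]<.037)&(P[:,0]>.6)]
    # fit: points inside rect: shrink-tight loss
    m=cv2.minAreaRect((Q[:,:2]*1000).astype(np.float32));print(n,m,len(Q))
    R=P[(P[:,2]>.0315)&(P[:,2]<.037)&(P[:,0]>.6)]
    m=cv2.minAreaRect((R[:,:2]*1000).astype(np.float32));print(' roof',m,len(R))
    a0=np.deg2rad(5.8)
    for yaw in (5,5.5,6,6.5,7):
        y=np.deg2rad(yaw);ex=np.array([np.cos(y),np.sin(y)]);ey=np.array([-ex[1],ex[0]])
        q=Q[:,:2]@np.stack([ex,ey],1)*1000
        r=R[:,:2]@np.stack([ex,ey],1)*1000
        print(yaw,'x',np.percentile(q[:,0],[.5,2,98,99.5]).round(1),'y',np.percentile(q[:,1],[.5,2,98,99.5]).round(1),'roof y',np.percentile(r[:,1],[.5,2,98,99.5]).round(1),np.percentile(r[:,0],[.5,2,98,99.5]).round(1))
    K=P[(P[:,2]>.0595)&(P[:,2]<.08)]
    m=cv2.minAreaRect((K[:,:2]*1000).astype(np.float32));print(' bar',m,len(K))
    K=P[(P[:,2]>.040)&(P[:,2]<.047)]
    m=cv2.minAreaRect((K[:,:2]*1000).astype(np.float32));print(' disc',m,len(K))
    G=P[(P[:,2]>.018)&(P[:,2]<.0275)]; print(' guides',np.round(G[G[:,0]<.66]*1000).astype(int).tolist()[:30])
E
```

```text
top ((679.0479125976562, 64.19927978515625), (120.77704620361328, 182.32896423339844), 6.031884670257568) 1066
 roof ((679.4693603515625, 63.59722900390625), (119.40837097167969, 181.29409790039062), 6.997427463531494) 690
5 x [633.8 636.8 739.5 741.9] y [-85.9 -83.4  92.8  95.3] roof y [-86.1 -83.6  91.3  94.2] [633.8 639.6 739.5 741.9]
5.5 x [634.3 637.3 739.7 741.6] y [-91.7 -89.4  86.8  89.3] roof y [-92.  -89.8  85.1  88.2] [634.4 639.9 739.7 741.6]
6 x [634.8 637.7 739.7 741.4] y [-97.8 -95.6  80.9  83.4] roof y [-97.9 -95.8  79.   82.2] [634.8 640.1 739.6 741. ]
6.5 x [635.  637.7 739.6 741.2] y [-103.7 -101.6   75.    77.3] roof y [-103.7 -101.7   72.7   76.2] [635.  640.2 739.4 740.5]
7 x [635.1 638.  739.5 740.9] y [-109.7 -107.6   68.8   71. ] roof y [-109.7 -107.8   66.7   70.1] [635.1 639.6 739.3 740.5]
 bar ((629.3876953125, 75.8099136352539), (156.15406799316406, 33.53844451904297), 43.32194519042969) 87
 disc ((688.9722900390625, 64.26563262939453), (93.30590057373047, 174.6304473876953), 4.841599941253662) 149
 guides [[659, 149, 21], [658, 89, 27], [659, 83, 26], [6
[... 1233 characters left out ...]
 739.1 740.8]
 bar ((633.79931640625, 82.42202758789062), (144.83877563476562, 39.075416564941406), 42.78742980957031) 200
 disc ((634.3405151367188, 82.97634887695312), (153.29232788085938, 42.7125358581543), 41.59955596923828) 128
 guides [[632, -34, 25], [627, -32, 24], [637, -29, 27], [632, -30, 24], [627, -33, 20], [638, -27, 26], [635, -27, 24], [593, 18, 27], [639, -26, 24], [634, -28, 19], [593, 18, 25], [566, 48, 27], [593, 18, 21], [596, 26, 27], [594, 27, 26], [567, 49, 25], [594, 19, 19], [594, 24, 22], [594, 27, 24], [595, 32, 27], [593, 34, 26], [577, 47, 26], [574, 48, 24], [570, 48, 22], [565, 47, 20], [596, 25, 20], [596, 29, 22], [595, 33, 24], [594, 35, 24], [593, 37, 25]]
```

```bash
cat > fit.py <<'E'
from h import *
from scipy.optimize import minimize
def fit(W,box,cx,p0,rect,hi=.0275,excl=None,lo=.012,zmax=1):
    a,b,cc,d=box
    P=W[b:d,a:cc].reshape(-1,3);P=P[np.isfinite(P[:,0])]
    lab=np.where(P[:,2]>hi,1,np.where(P[:,2]<lo,-1,0))
    ok=lab!=0
    if excl: ok&=np.hypot(P[:,0]-excl[0],P[:,1]-excl[1])>.055
    P=P[ok];lab=lab[ok]
    def f(p):
        y=p[2];dx=P[:,0]*1000-p[0];dy=P[:,1]*1000-p[1]
        u=np.cos(y)*dx+np.sin(y)*dy;v=-np.sin(y)*dx+np.cos(y)*dy
        sd=np.minimum.reduce([u-rect[0],rect[1]-u,v-rect[2],rect[3]-v])  # + inside
        return np.mean(np.maximum(0,-lab*sd).clip(0,8))
    best=None
    for y in np.deg2rad(np.arange(-4,5)*1.0):
        r_=minimize(f,[p0[0],p0[1],p0[2]+y],method='Nelder-Mead',options=dict(initial_simplex=[[p0[0],p0[1],p0[2]+y],[p0[0]+6,p0[1],p0[2]+y],[p0[0],p0[1]+6,p0[2]+y],[p0[0],p0[1],p0[2]+y+.03]]))
        if best is None or r_.fun<best.fun: best=r_
    return best.x[0],best.x[1],np.rad2deg(best.x[2]),best.fun
E
python3 - <<'E'
from fit import *
def ld(n): return dict(np.load(f'{n}0.npz'))
C=(0,106,-54.5,128.5);T=(-55,55,-45,45)
for n,bc,bt in(('top',(262,122,336,180),(243,175,288,233)),('scene',(250,215,352,292),(350,212,415,275))):
    c=ld(n);W=pts(c)
    print(n,'case',fit(W,bc,0,(636,25,.095),C,excl=(.575,.029)),'tray',fit(W,bt,0,(505,174,.13),T,hi=.02,lo=.008))
    a,b,cc,d=bc
    for x in (636,):
      P=W[b:d,a:cc].reshape(-1,3)
      K=P[(P[:,2]>.0635)&(P[:,2]<.08)&(P[:,0]>.64)&(P[:,1]>.07)]
      print(len(K),K.mean(0),cv2.minAreaRect((K[:,:2]*1000).astype(np.float32)))
E
```

```text
top case (np.float64(645.7913539667945), np.float64(20.408222522639303), np.float64(9.598236748617255), np.float64(0.08499033724558175)) tray (np.float64(505.87859996060047), np.float64(174.10208342330247), np.float64(7.780488585148301), np.float64(0.0018697874889842116))
51 [0.67329275 0.11814873 0.07282427] ((673.8564453125, 119.24413299560547), (38.92818832397461, 13.334053993225098), 0.333381712436676)
scene case (np.float64(635.1877517472724), np.float64(20.448175621263985), np.float64(6.175335423732825), np.float64(0.021442955362303534)) tray (np.float64(504.40527120962565), np.float64(173.23024903363176), np.float64(7.604604707599783), np.float64(0.5597446867179201))
117 [0.67641522 0.12080675 0.07131028] ((675.2249145507812, 118.77078247070312), (14.95480728149414, 41.450775146484375), 88.0307846069336)
```

```bash
python3 - <<'E'
from fit import *
def ld(n): return dict(np.load(f'{n}0.npz'))
for n,b in(('top',(262,122,336,180)),('scene',(250,215,352,292))):
    c=ld(n);W=pts(c)
    im=c['color'].copy()
    y=np.deg2rad(6.1);R=np.array([[np.cos(y),-np.sin(y),0],[np.sin(y),np.cos(y),0],[0,0,1]])
    o=np.array([.6355,.0215,0])
    s=6 if n=='top' else 6
    v=cv2.resize(im[b[1]:b[3],b[0]:b[2]],None,fx=s,fy=s,interpolation=2)
    def poly(q,col):
        pp=[]
        for p in q:
            u,w=proj(c,o+R@(np.array(p)/1000));pp.append([(u+.5-b[0])*s,(w+.5-b[1])*s])
        cv2.polylines(v,[np.int32(pp)],False,col,1)
    poly([(0,-54.5,34),(106,-54.5,34),(106,54.5,34),(0,54.5,34),(0,-54.5,34)],(0,255,0))
    poly([(0,54.5,30),(0,128.5,30),(106,128.5,30),(106,54.5,30)],(0,255,0))
    poly([(0,-54.5,0),(0,128.5,0)],(0,255,255))
    poly([(0,46.5,26),(-15,56,26)],(255,0,0));poly([(0,-46.5,26),(-15,-56,26)],(255,0,0))
    poly([(48+22*np.cos(t),91.5+22*np.sin(t),44) for t in np.linspace(0,6.3,30)],(255,0,255))
    cv2.imwrite(f'pics/ov_{n}.png',v[:,:,::-1]);print(v.shape)
    # z map rows
    if n=='top':
        for r_ in range(124,178,4): print(r_,[int(z*1000) if z==z else -1 for z in W[r_,264:334:2,2]])
E
```

```text
(348, 444, 3)
124 [9, 0, -4, 9, -3, -1, -1, 1, -5, 5, -1, -8, -4, -2, -1, 1, 0, 1, -5, 4, 4, -3, 0, 1, 0, -10, 1, -7, -1, 4, -6, 0, 0, 4, 5]
128 [-7, -8, 9, 0, 6, 1, -4, -3, 1, -2, -3, -4, 2, -6, 0, -3, -1, -2, -5, 1, -5, 9, -2, 3, 4, -3, -3, 4, 1, -2, -4, 3, 0, 0, -3]
132 [-3, -7, 3, 0, -2, -3, -2, -7, 7, 8, 0, 1, -1, 8, 0, 1, -3, 3, 0, 6, -1, 0, -1, -1, -5, 34, 32, 28, 28, 39, 40, -2, -2, -1, 0]
136 [-3, 0, 2, -5, -2, 0, 28, 32, 23, 35, 27, 31, 30, 35, 27, 39, 38, 31, 33, 31, 37, 38, 27, 33, 36, 33, 33, 34, 30, 34, 32, 0, 2, 0, -2]
140 [-6, -10, 4, 32, 32, 29, 30, 24, 32, 24, 36, 31, 24, 26, 30, 36, 34, 34, 38, 31, 31, 28, 36, 31, 27, 28, 34, 32, 26, 37, 37, 0, 1, -5, 0]
144 [1, -1, 1, 2, 28, 25, 28, 39, 36, 35, 37, 36, 23, 23, 29, 32, 24, 41, 33, 26, 27, 32, 38, 35, 28, 32, 35, 35, 30, 37, 31, -2, -2, -5, 2]
148 [0, 9, -1, -2, 34, 39, 34, 42, 74, 80, 54, 38, 35, 37, 38, 32, 37, 40, 28, 35, 34, 29, 38, 36, 36, 30, 37, 32, 27, 36, 40, 32, -5, 4, -5]
152 [1, 0, 0, -5, 37, 35, 36, 43, 66, 76, 49, 43, 46, 37, 32, 31, 33, 37, 27, 33, 37, 27, 35, 38, 29, 35, 35, 37, 33, 36, 35, 38, 0, 2, -2]
156 [0, -9, -6, -3, 33, 38, 33, 46, 69, 73, 42, 45, 38, 25, 31, 31, 28, 33, 42, 37, 33, 24, 36, 38, 34, 35, 32, 35, 32, 30, 31, 33, 5, -2, -1]
160 [-6, -5, -3, 2, 23, 25, 35, 33, 27, 39, 32, 31, 38, 26, 21, 25, 31, 32, 31, 36, 33, 30, 33, 32, 32, 36, 27, 32, 31, 29, 27, 30, -1, 1, 2]
164 [-1, 0, 1, 0, 30, 27, 31, 26, 36, 23, 26, 31, 24, 23, 23, 28, 30, 0, -8, -2, 2, 1, 6, 8, -3, -1, -3, -3, -1, -2, -3, 30, 2, -4, 2]
168 [1, 1, 3, -1, 0, 25, 29, 18, 19, 8, 11, -8, -3, 2, -7, 8, 20, -8, 7, 5, -6, 9, -8, 1, 7, 0, 2, -1, -4, 0, 0, 0, 4, 0, 1]
172 [2, -4, -1, -2, 3, -10, 1, -6, 0, -9, -3, -2, -6, -6, -3, 3, 2, 7, -2, 1, -1, 0, -1, 8, -3, -5, -1, -1, -4, -3, 4, 0, -3, 3, 4]
176 [0, -4, -2, 5, 0, 0, 2, 1, -6, -2, -4, -3, 4, 4, 6, -2, -2, 1, -5, 3, -3, 73, 73, 79, 76, 0, -3, 2, -7, 0, 1, 0, 0, 0, 0]
(462, 612, 3)
```

View pics/ov_top.png

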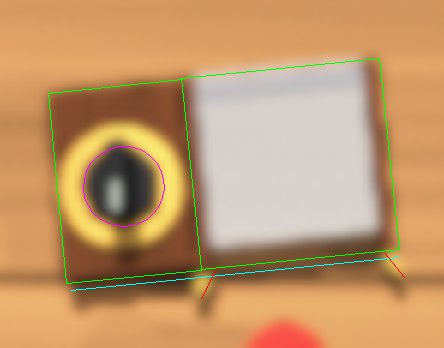

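View pics/ov_scene.png

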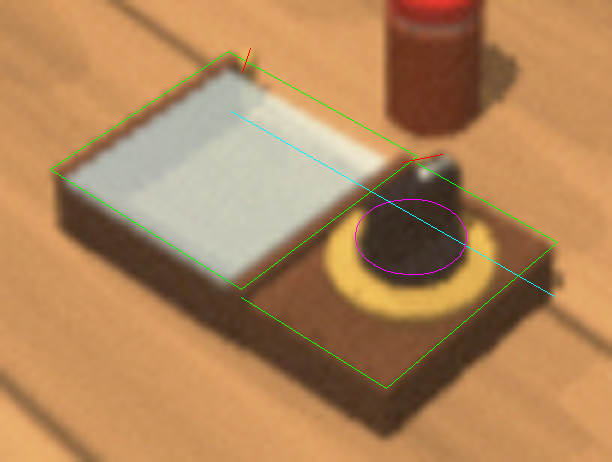

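The overlays match: case origin at about (0.635, 0.0215), yaw 6.1°. The tray is at (0.505, 0.174), yaw 7.7°, and the red jar at (0.5745, 0.0295). Next is a helper that converts goal poses into move rows.

```bash
cat > go.py <<'E'
import sys;from h import *
from scipy.spatial.transform import Rotation as Ro
O=np.array([.635,.0215,0]);CY=np.deg2rad(6.1)
def c2w(u,v,z): # mm
    return O+np.array([np.cos(CY)*u-np.sin(CY)*v,np.sin(CY)*u+np.cos(CY)*v,z])/1000
def w2c(p):
    d=(np.array(p)[:2]-O[:2])*1000
    return np.array([np.cos(CY)*d[0]+np.sin(CY)*d[1],-np.sin(CY)*d[0]+np.cos(CY)*d[1]])
def rows(*goals): # (x,y,z,yaw) world m
    o=readout.get_obs();R0=Ro.from_euler('xyz',o['ee_rot'])
    print('now',o['t'],o['ee_pos'].round(4),o['ee_rot'].round(3),'q',o['qpos'].round(2),'F',o['ft_force'].round(1),'gap',round(o['finger_gap'],4))
    for g in goals:
        R1=Ro.from_euler('xyz',[np.pi,0,g[3]])
        rv=(R0.inv()*R1).as_rotvec();d=R0.inv().apply(np.array(g[:3])-o['ee_pos'])*1000
        print('goal',np.round(g,4),'->',rv.round(3).tolist(),d.round(1).tolist(),'rows',np.ceil(max(np.linalg.norm(d)/50,np.linalg.norm(rv)/.15)))
E
python3 - <<'E'
from go import *
rows((.5745,.0295,.2,-1.571),(.5745,.0295,.039,-1.571))
E
```

```text
now 1.0 [ 0.1597 -0.6559  0.2307] [-3.142 -0.    -1.332] q [ 1.22  0.48  0.02  1.56 -0.01  1.11 -0.08] F [ 0.4  0.2 -0.2] gap 0.0879
goal [ 0.5745  0.0295  0.2    -1.571 ] -> [-0.0, -0.0, 0.239] [-567.8, -565.1, 30.7] rows 17.0
goal [ 0.5745  0.0295  0.039  -1.571 ] -> [-0.0, -0.0, 0.239] [-567.8, -565.1, 191.7] rows 17.0
```

>>> play_rows([
  [0,0,0.05,-280,-280,0,0],
  [0,0,0.1,-280,-280,0,0],
  [0,0,0.1,-280,-280,0,0],
  [0,0,0.2,-280,-280,0,0],
  [0,0,0.239,-280,-280,0,0],
  [0,0,0.239,-280,-280,0,0],
  [0,0,0.239,-280,-280,0,0],
  [0,0,0.239,-280,-280,0,0],
  [0,0,0.239,-280,-280,0,0],
])

```text
t: 1.9
ee_pos: [0.3693, -0.3119, 0.2311]
ee_rot: [-3.14, 0.001, -1.561]
ft_force: [0.2, 0.1, 0.5]
finger_gap: 0.0877
```

```bash
python3 - <<'E'
from go import *
rows((.5745,.0295,.2,-1.571),(.5745,.0295,.12,-1.571),(.5745,.0295,.039,-1.571))
E
```

```text
now 1.9 [ 0.3693 -0.3119  0.2311] [-3.140e+00  1.000e-03 -1.561e+00] q [ 0.69  0.17 -0.13  1.99  0.02  0.98 -1.01] F [0.2 0.1 0.5] gap 0.0877
goal [ 0.5745  0.0295  0.2    -1.571 ] -> [-0.002, 0.001, 0.01] [-339.3, -208.5, 32.0] rows 8.0
goal [ 0.5745  0.0295  0.12   -1.571 ] -> [-0.002, 0.001, 0.01] [-339.2, -208.4, 112.0] rows 9.0
goal [ 0.5745  0.0295  0.039  -1.571 ] -> [-0.002, 0.001, 0.01] [-339.1, -208.2, 193.0] rows 9.0
```

>>> play_rows([
  [0,0,0.01,-339,-208,32,0],
  [0,0,0.01,-339,-208,32,0],
  [0,0,0.01,-339,-208,32,0],
  [0,0,0.01,-339,-208,32,0],
  [0,0,0.01,-339,-208,32,0],
  [0,0,0.01,-339,-208,32,0],
  [0,0,0.01,-339,-208,32,0],
  [0,0,0.01,-339,-208,32,0],
  [0,0,0.01,-339,-208,62,0],
  [0,0,0.01,-339,-208,62,0],
])

```text
t: 2.9
ee_pos: [0.5717, 0.0218, 0.1654]
ee_rot: [3.135, -0.0, -1.579]
ft_force: [-0.8, -1.2, -0.4]
finger_gap: 0.0879
```

```bash
python3 - <<'E'
from go import *
rows((.5745,.0295,.1,-1.571),(.5745,.0295,.039,-1.571))
c=cam('scene');save(c,'pics/s1.png',(220,120,440,300),3)
E
```

```text
now 2.9 [0.5717 0.0218 0.1654] [ 3.135 -0.    -1.579] q [ 0.12  0.41 -0.34  1.85  0.16  0.92 -1.87] F [-0.8 -1.2 -0.4] gap 0.0879
goal [ 0.5745  0.0295  0.1    -1.571 ] -> [0.006, -0.0, -0.008] [-7.8, -3.1, 65.4] rows 2.0
goal [ 0.5745  0.0295  0.039  -1.571 ] -> [0.006, -0.0, -0.008] [-7.8, -3.5, 126.4] rows 3.0
```

View pics/s1.png

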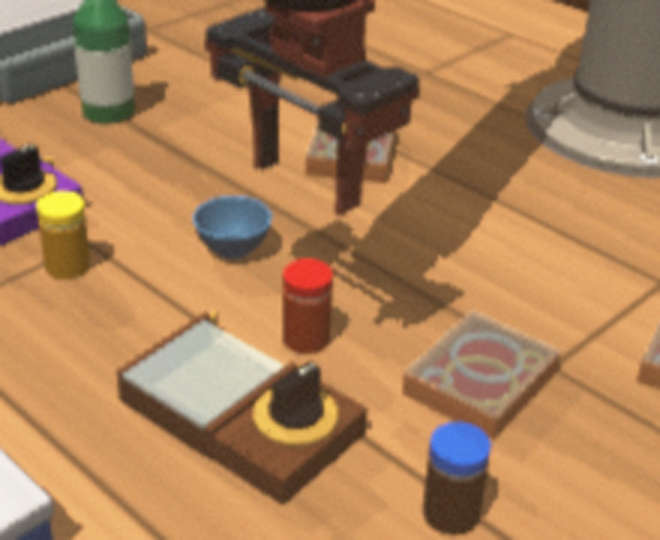

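The picture shows the open gripper at (310,110), above and short of the red jar at (305,305), still settling. I'll hold briefly and read the pose again.

>>> play_rows([
  [0,0,0,0,0,0,0],
  [0,0,0,0,0,0,0],
])

```text
t: 3.15
ee_pos: [0.574, 0.0197, 0.17]
ee_rot: [-3.14, -0.001, -1.584]
ft_force: [0.6, 0.3, -0.7]
finger_gap: 0.0877
```

```bash
python3 - <<'E'
from go import *
rows((.5745,.0295,.1,-1.571),(.5745,.0295,.039,-1.571))
E
```

```text
now 3.15 [0.574  0.0197 0.17  ] [-3.140e+00 -1.000e-03 -1.584e+00] q [ 0.12  0.4  -0.34  1.84  0.16  0.92 -1.87] F [ 0.6  0.3 -0.7] gap 0.0877
goal [ 0.5745  0.0295  0.1    -1.571 ] -> [-0.002, -0.001, -0.013] [-9.8, -0.2, 70.0] rows 2.0
goal [ 0.5745  0.0295  0.039  -1.571 ] -> [-0.002, -0.001, -0.013] [-9.9, -0.1, 131.0] rows 3.0
```

>>> play_rows([
  [0,0,-0.013,-10,0,20,0],
  [0,0,-0.013,-10,0,60,0],
  [0,0,-0.013,-10,0,100,0],
  [0,0,-0.013,-10,0,131,0],
  [0,0,-0.013,-10,0,131,0],
  [0,0,-0.013,-10,0,131,0],
])

```text
t: 3.75
ee_pos: [0.5743, 0.0308, 0.0388]
ee_rot: [-3.141, -0.0, -1.569]
ft_force: [-0.1, -0.4, -0.5]
finger_gap: 0.0878
```

>>> play_rows([
  [0,0,0,0,0,0,1],
  [0,0,0,0,0,0,1],
  [0,0,0,0,0,0,1],
  [0,0,0,0,0,0,1],
  [0,0,0,0,0,0,1],
  [0,0,0,0,0,0,1],
], newtons=20)

```text
t: 4.35
ee_pos: [0.5738, 0.0311, 0.0378]
ee_rot: [-3.141, -0.0, -1.568]
ft_force: [1.3, 0.2, 2.0]
finger_gap: 0.0437
```

```bash
python3 - <<'E'
from go import *
p=c2w(30,-128,39);p[2]=.040
o=readout.get_obs()['ee_pos']
rows((o[0],o[1],.15,-1.571),(p[0],p[1],.15,-1.571),(p[0],p[1],.040,-1.571))
E
```

```text
now 4.35 [0.5738 0.0311 0.0378] [-3.141 -0.    -1.568] q [ 0.06  0.58 -0.29  1.92  0.26  0.67 -1.96] F [1.3 0.2 2. ] gap 0.0437
goal [ 0.5738  0.0311  0.15   -1.571 ] -> [-0.0, -0.0, 0.003] [0.0, -0.0, -112.2] rows 3.0
goal [ 0.6784 -0.1026  0.15   -1.571 ] -> [-0.0, -0.0, 0.003] [134.0, -104.3, -112.1] rows 5.0
goal [ 0.6784 -0.1026  0.04   -1.571 ] -> [-0.0, -0.0, 0.003] [133.9, -104.3, -2.1] rows 4.0
```

>>> play_rows([
  [0,0,0,0,0,-20,1],
  [0,0,0,0,0,-60,1],
  [0,0,0,0,0,-90,1],
  [0,0,0,30,-23,-100,1],
  [0,0,0,60,-46,-100,1],
  [0,0,0,90,-69,-100,1],
  [0,0,0,120,-92,-100,1],
  [0,0,0,134,-104,-100,1],
  [0,0,0,134,-104,-100,1],
  [0,0,0,134,-104,-100,1],
])

```text
t: 5.35
ee_pos: [0.6773, -0.1016, 0.1369]
ee_rot: [3.14, 0.001, -1.568]
ft_force: [-0.9, 0.0, -1.2]
finger_gap: 0.0439
```

```bash
python3 - <<'E'
from go import *
rows((.6784,-.1026,.0388,-1.571))
c=cam('scene');save(c,'pics/s2.png',(150,100,440,300),2.6)
E
```

```text
now 5.35 [ 0.6773 -0.1016  0.1369] [ 3.140e+00  1.000e-03 -1.568e+00] q [ 0.26  0.6  -0.29  1.59  0.2   0.98 -1.66] F [-0.9  0.  -1.2] gap 0.0439
goal [ 0.6784 -0.1026  0.0388 -1.571 ] -> [0.002, 0.001, 0.003] [1.0, -1.3, 98.1] rows 2.0
```

View pics/s2.png

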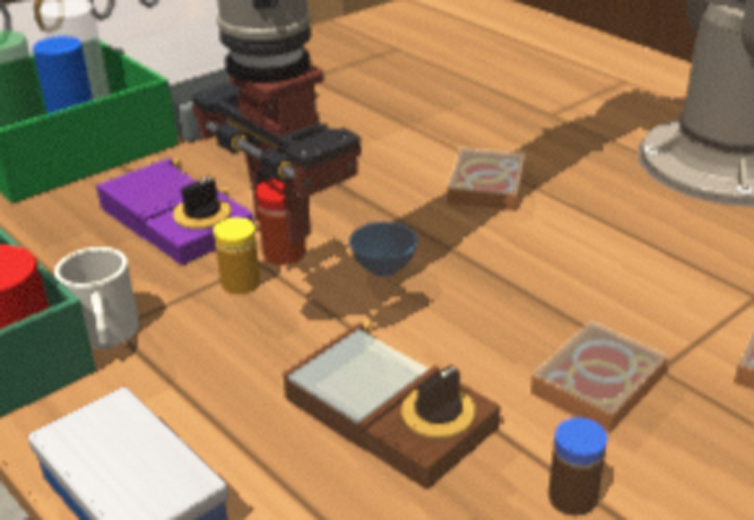

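The jar is held upright at (275,220) over the free table right of the case. Lowering it now.

>>> play_rows([
  [0,0,0,0,0,30,1],
  [0,0,0,0,0,60,1],
  [0,0,0,0,0,80,1],
  [0,0,0,0,0,90,1],
  [0,0,0,0,0,96,1],
  [0,0,0,0,0,98,1],
  [0,0,0,0,0,99,1],
  [0,0,0,0,0,99,1],
])

```text
t: 6.2
ee_pos: [0.6787, -0.1023, 0.0396]
ee_rot: [-3.14, -0.0, -1.568]
ft_force: [0.5, -0.9, -0.3]
finger_gap: 0.0437
```

>>> play_rows([
  [0,0,0,0,0,0,0],
  [0,0,0,0,0,0,0],
  [0,0,0,0,0,0,0],
  [0,0,0,0,0,0,0],
  [0,0,0,0,0,0,0],
])

```text
t: 6.7
ee_pos: [0.6781, -0.1024, 0.0388]
ee_rot: [-3.141, -0.0, -1.568]
ft_force: [1.0, 0.4, -0.7]
finger_gap: 0.0802
```

```bash
python3 - <<'E'
from go import *
# left of tray, tool x along case x (yaw=CY or CY-pi..)
print(w2c([.505,.1738]))
q=c2w(-113,225,150)
o=readout.get_obs()['ee_pos']
for yaw in (CY-np.pi/2*0,CY-np.pi):
    rows((o[0],o[1],.16,-1.571),(q[0],q[1],.15,yaw))
E
```

```text
[-113.07991467  165.25199817]
now 6.7 [ 0.6781 -0.1024  0.0388] [-3.141 -0.    -1.568] q [ 0.24  0.72 -0.27  1.64  0.24  0.82 -1.69] F [ 1.   0.4 -0.7] gap 0.0802
goal [ 0.6781 -0.1024  0.16   -1.571 ] -> [-0.0, -0.0, 0.003] [0.0, -0.0, -121.2] rows 3.0
goal [0.4987 0.2332 0.15   0.1065] -> [-0.0, -0.0, -1.675] [-336.1, 178.5, -111.3] rows 12.0
now 6.7 [ 0.6781 -0.1024  0.0388] [-3.141 -0.    -1.568] q [ 0.24  0.72 -0.27  1.64  0.24  0.82 -1.69] F [ 1.   0.4 -0.7] gap 0.0802
goal [ 0.6781 -0.1024  0.16   -1.571 ] -> [-0.0, -0.0, 0.003] [0.0, -0.0, -121.2] rows 3.0
goal [ 0.4987  0.2332  0.15   -3.0351] -> [-0.0, 0.0, 1.467] [-336.1, 178.5, -111.3] rows 10.0
```

>>> play_rows([
  [0,0,0,0,0,-20,0],
  [0,0,0,0,0,-70,0],
  [0,0,0,0,0,-120,0],
  [0,0,0,0,0,-120,0],
  [0,0,-0.15,-40,22,-120,0],
  [0,0,-0.3,-80,44,-120,0.3],
  [0,0,-0.45,-120,66,-120,0.3],
  [0,0,-0.6,-160,88,-120,0.3],
  [0,0,-0.75,-190,105,-120,0.3],
  [0,0,-0.9,-220,122,-120,0.3],
])

```text
t: 7.7
ee_pos: [0.5543, 0.1188, 0.1586]
ee_rot: [-3.142, -0.0, -0.661]
ft_force: [0.9, 0.1, -0.3]
finger_gap: 0.061
```

```bash
python3 - <<'E'
from go import *
q=c2w(-113,233,130)
rows((q[0],q[1],.13,CY))
c=cam('scene');save(c,'pics/s3.png',(150,100,440,300),2.6)
E
```

```text
now 7.7 [0.5543 0.1188 0.1586] [-3.142 -0.    -0.661] q [ 0.13  0.44 -0.57  1.86  0.29  0.93 -1.24] F [ 0.9  0.1 -0.3] gap 0.061
goal [0.4979 0.2412 0.13   0.1065] -> [0.0, -0.0, -0.767] [-119.7, -62.0, 28.6] rows 6.0
```

View pics/s3.png

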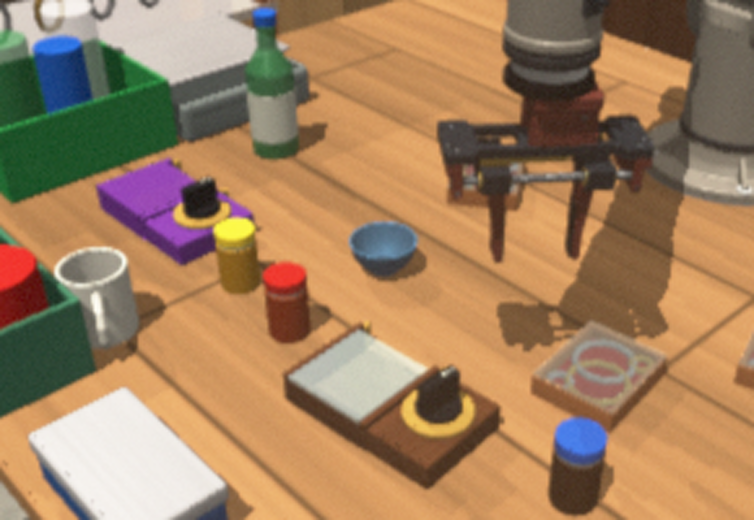

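The red jar stands upright at (287,300) beside the case, and nothing else has moved. Next I go to the tray's left side.

>>> play_rows([
  [0,0,-0.13,-30,-15,0,0.3],
  [0,0,-0.26,-60,-30,0,0.3],
  [0,0,-0.4,-90,-45,0,0.3],
  [0,0,-0.52,-120,-62,0,0.3],
  [0,0,-0.65,-120,-62,0,0.3],
  [0,0,-0.767,-120,-62,10,0.3],
  [0,0,-0.767,-120,-62,28,0.3],
  [0,0,-0.767,-120,-62,28,0.3],
  [0,0,-0.767,-120,-62,28,0.3],
])

```text
t: 8.65
ee_pos: [0.4996, 0.2401, 0.1305]
ee_rot: [3.141, 0.001, 0.098]
ft_force: [0.3, -0.2, 0.1]
finger_gap: 0.0615
```

```bash
python3 - <<'E'
from go import *
q=c2w(-113,233,130)
T=np.deg2rad(7.7)
rows((q[0],q[1],.05,T),(q[0],q[1],.016,T))
E
```

```text
now 8.65 [0.4996 0.2401 0.1305] [3.141e+00 1.000e-03 9.800e-02] q [ 0.02  0.51 -0.75  1.9   0.44  0.91 -0.84] F [ 0.3 -0.2  0.1] gap 0.0615
goal [0.4979 0.2412 0.05   0.1344] -> [0.0, 0.001, -0.036] [-1.5, -1.2, 80.5] rows 2.0
goal [0.4979 0.2412 0.016  0.1344] -> [0.0, 0.001, -0.036] [-1.5, -1.2, 114.5] rows 3.0
```

>>> play_rows([
  [0,0,-0.01,-1,-1,40,0.3],
  [0,0,-0.01,-1,-1,80,0.3],
  [0,0,-0.01,-1,-1,105,0.3],
  [0,0,-0.01,-1,-1,114,0.3],
  [0,0,-0.01,-1,-1,114,0.3],
  [0,0,-0.01,-1,-1,114,0.3],
])

```text
t: 9.25
ee_pos: [0.4996, 0.242, 0.0181]
ee_rot: [-3.141, -0.002, 0.109]
ft_force: [0.3, 1.0, -0.4]
finger_gap: 0.0615
```

```bash
python3 - <<'E'
from go import *
a=c2w(-113,200,0);b=c2w(-113,60,0)
rows((a[0],a[1],.016,CY),(b[0],b[1],.016,CY))
print(w2c(readout.get_obs()['ee_pos']))
c=cam('scene');save(c,'pics/s4.png',(300,150,520,320),3)
E
```

```text
now 9.25 [0.4996 0.242  0.0181] [-3.141e+00 -2.000e-03  1.090e-01] q [-0.07  0.66 -0.64  1.96  0.6   0.71 -0.97] F [ 0.3  1.  -0.4] gap 0.0615
goal [0.5014 0.2084 0.016  0.1065] -> [-0.001, -0.002, 0.002] [-1.8, 33.7, 2.1] rows 1.0
goal [0.5163 0.0692 0.016  0.1065] -> [-0.001, -0.002, 0.002] [-2.2, 173.7, 2.0] rows 4.0
[-111.23260948  233.67686383]
```

View pics/s4.png

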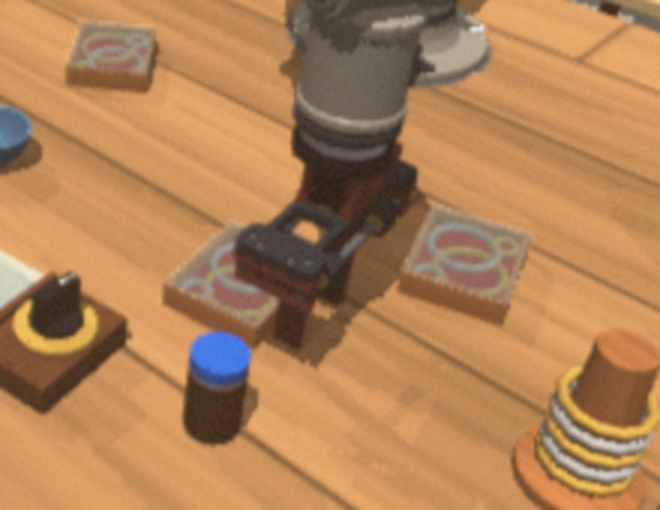

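The fingers are down at (300,310), just outside the left side of the tray (225,280), and clear of the blue jar. Pushing slowly now.

>>> play_rows([
  [0,0,0,-1,10,2,0.3],
  [0,0,0,-2,20,2,0.3],
  [0,0,0,-2,30,2,0.3],
  [0,0,0,-2,42,2,0.3],
  [0,0,0,-2,54,2,0.3],
  [0,0,0,-2,66,2,0.3],
  [0,0,0,-2,78,2,0.3],
  [0,0,0,-2,90,2,0.3],
  [0,0,0,-2,102,2,0.3],
  [0,0,0,-2,114,2,0.3],
])

```text
t: 10.3
ee_pos: [0.5097, 0.1284, 0.0158]
ee_rot: [-3.139, -0.003, 0.109]
ft_force: [0.3, 5.4, 4.8]
finger_gap: 0.0614
```

```bash
python3 - <<'E'
from go import *
b=c2w(-113,56,0)
rows((b[0],b[1],.016,CY))
print(w2c(readout.get_obs()['ee_pos']))
c=cam('scene');save(c,'pics/s5.png',(240,150,460,320),3)
E
```

```text
now 10.3 [0.5097 0.1284 0.0158] [-3.139e+00 -3.000e-03  1.090e-01] q [ 0.14  0.63 -0.64  2.03  0.6   0.67 -0.79] F [0.3 5.4 4.8] gap 0.0614
goal [0.5167 0.0652 0.016  0.1065] -> [-0.002, -0.003, 0.003] [0.1, 63.6, -0.4] rows 2.0
[-113.25937473  119.64157068]
```

View pics/s5.png

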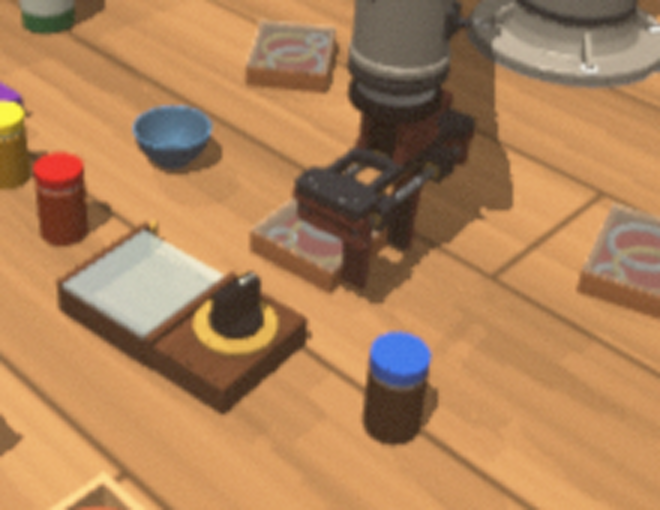

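The tray follows the fingers with its side flush. I'll push most of the rest, then check.

>>> play_rows([
  [0,0,0,0,10,0,0.3],
  [0,0,0,0,20,0,0.3],
  [0,0,0,0,30,0,0.3],
  [0,0,0,0,40,0,0.3],
  [0,0,0,0,50,0,0.3],
  [0,0,0,0,56,0,0.3],
  [0,0,0,0,60,0,0.3],
  [0,0,0,0,60,0,0.3],
  [0,0,0,0,60,0,0.3],
])

```text
t: 11.25
ee_pos: [0.5153, 0.0674, 0.0145]
ee_rot: [3.141, 0.0, 0.109]
ft_force: [0.6, 1.5, 1.1]
finger_gap: 0.0615
```

```bash
cat > tr.py <<'E'
from go import *
def tray(n='top',c=None,seed=(0,0)):
    c=c or cam(n);W=pts(c)
    P=W.reshape(-1,3);P=P[np.isfinite(P[:,0])]
    uv=np.stack([w2c(p) for p in P]) if 0 else ((P[:,:2]-O[:2])*1000)@np.array([[np.cos(CY),-np.sin(CY)],[np.sin(CY),np.cos(CY)]])
    m=(P[:,2]>.018)&(P[:,2]<.033)&(abs(uv[:,1])<75)&(uv[:,0]>-220)&(uv[:,0]<-17)
    print(n,m.sum(),cv2.minAreaRect(uv[m].astype(np.float32)))
    return c,uv[m]
E
python3 - <<'E'
from tr import *
print(w2c(readout.get_obs()['ee_pos']))
c,_=tray('scene');save(c,'pics/s6.png',(220,150,440,320),3)
c,_=tray('top');save(c,'pics/t6.png',(230,120,390,260),4)
E
```

```text
[-114.10519773   58.31945452]
scene 452 ((-103.90743255615234, 11.887222290039062), (91.43374633789062, 118.1074447631836), 3.3190536499023438)
top 198 ((-94.62637329101562, -16.464462280273438), (70.94876861572266, 55.31459045410156), 0.6380419135093689)
```

View pics/t6.png

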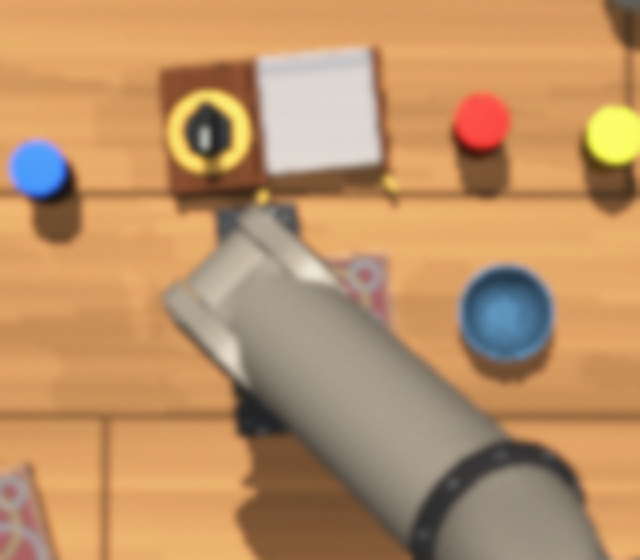

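From the top view, the tray's right edge is at about v=-44 and its front edge at about u=-59 (case frame), so it is roughly centred. I'll back off, lift and go behind it.

>>> play_rows([
  [0,0,0,0,-10,0,0.3],
  [0,0,0,0,-12,-30,0.3],
  [0,0,0,0,-12,-75,0.3],
  [0,0,0,0,-12,-100,0.3],
  [0,0,0,0,-12,-100,0.3],
])

```text
t: 11.85
ee_pos: [0.5159, 0.0809, 0.1176]
ee_rot: [3.141, -0.005, 0.109]
ft_force: [0.3, 0.3, -0.3]
finger_gap: 0.0614
```

```bash
python3 - <<'E'
from tr import *
b=c2w(-191,0,0)
rows((b[0],b[1],.11,CY-np.pi/2))
c,_=tray('scene');c,_=tray('top')
E
```

```text
now 11.85 [0.5159 0.0809 0.1176] [ 3.141 -0.005  0.109] q [ 0.34  0.48 -0.76  1.98  0.44  0.84 -0.56] F [ 0.3  0.3 -0.3] gap 0.0614
goal [ 4.4510e-01  1.2000e-03  1.1000e-01 -1.4643e+00] -> [-0.003, -0.004, 1.573] [-79.1, 71.5, 7.3] rows 11.0
scene 871 ((-114.2106704711914, 0.550201416015625), (114.86872100830078, 92.96836853027344), 0.4218593239784241)
top 372 ((-112.97930908203125, -11.431621551513672), (107.03933715820312, 65.59496307373047), 0.3891788423061371)
```

>>> play_rows([
  [0,0,0.15,-10,9,0,0.3],
  [0,0,0.3,-20,18,0,0.3],
  [0,0,0.45,-30,27,0,0.3],
  [0,0,0.6,-40,36,0,0.3],
  [0,0,0.75,-50,45,0,0.3],
  [0,0,0.9,-60,54,0,0.3],
  [0,0,1.05,-70,63,0,0.3],
  [0,0,1.2,-79,71,0,0.3],
  [0,0,1.35,-79,71,0,0.3],
  [0,0,1.5,-79,71,0,0.3],
])

```text
t: 12.95
ee_pos: [0.4415, 0.0001, 0.113]
ee_rot: [3.138, -0.0, -1.398]
ft_force: [-0.3, 0.4, -0.3]
finger_gap: 0.0609
```

>>> play_rows([
  [0,0,0.073,0,0,0,0.3],
  [0,0,0.073,0,0,0,0.3],
  [0,0,0.073,0,0,0,0.3],
])

```text
t: 13.25
ee_pos: [0.4424, 0.0008, 0.1136]
ee_rot: [3.139, -0.0, -1.462]
ft_force: [0.5, 0.6, 0.4]
finger_gap: 0.0618
```

```bash
python3 - <<'E'
from tr import *
b=c2w(-191,0,0)
rows((b[0],b[1],.016,CY-np.pi/2))
print(w2c(readout.get_obs()['ee_pos']))
c,_=tray('scene');c,_=tray('top')
save(c,'pics/t7.png',(230,120,390,260),4)
E
```

```text
now 13.25 [0.4424 0.0008 0.1136] [ 3.139 -0.    -1.462] q [ 0.24  0.3  -0.44  2.17  0.19  0.71 -1.79] F [0.5 0.6 0.4] gap 0.0618
goal [ 4.4510e-01  1.2000e-03  1.6000e-02 -1.4643e+00] -> [0.002, -0.0, 0.003] [-0.1, -2.9, 97.6] rows 2.0
[-1.93686721e+02 -1.45197647e-01]
scene 878 ((-115.47319030761719, 1.1582984924316406), (91.90630340576172, 114.01007080078125), 89.68218994140625)
top 514 ((-98.05397033691406, 0.5943870544433594), (77.72065734863281, 90.25607299804688), 0.8215571045875549)
```

View pics/t7.png

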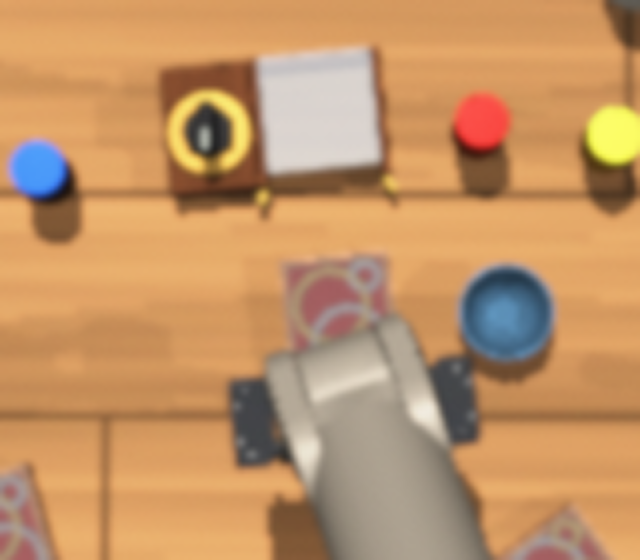

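```bash
python3 - <<'E'
from tr import *
c=cam('top');b=(285,155,335,215);s=10
v=cv2.resize(c['color'][b[1]:b[3],b[0]:b[2]],None,fx=s,fy=s,interpolation=2)
def poly(q,col):
    pp=[]
    for p in q:
        u,w=proj(c,c2w(*p));pp.append([(u+.5-b[0])*s,(w+.5-b[1])*s])
    cv2.polylines(v,[np.int32(pp)],False,col,1)
poly([(0,46.5,26),(-15,56,26)],(255,0,255));poly([(0,-46.5,26),(-15,-56,26)],(255,0,255))
poly([(0,-54.5,34),(0,54.5,34)],(0,255,0))
for a in(45,-45): poly([(-60,a,26),(0,a,26)],(0,255,255))
poly([(0,0,26),(-100,0,26)],(0,0,255))
cv2.imwrite('pics/t8.png',v[:,:,::-1])
E
```

```text
(no output)
```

View pics/t8.png

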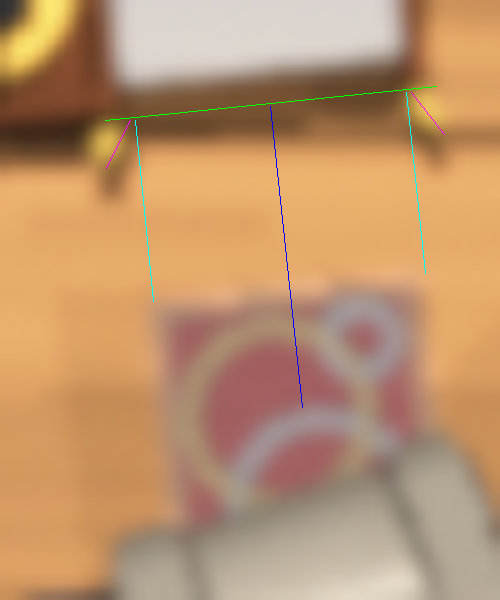

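The guides are at (105,143) and (432,110), about 1 mm left of my model. The tray's centre is within about 1.5 mm of the slot centre, inside the 5 mm catch. I'll descend behind it and push.

>>> play_rows([
  [0,0,0,-1,1,30,0.3],
  [0,0,0,-1,1,65,0.3],
  [0,0,0,-1,1,90,0.3],
  [0,0,0,-1,1,97,0.3],
  [0,0,0,-1,1,97,0.3],
  [0,0,0,-1,1,97,0.3],
])

```text
t: 14.0
ee_pos: [0.4429, 0.0018, 0.0185]
ee_rot: [-3.14, -0.0, -1.464]
ft_force: [-0.3, 0.8, 0.3]
finger_gap: 0.0615
```

```bash
python3 - <<'E'
from tr import *
b=c2w(-80,1,0);d=c2w(-26,1,0)
rows((b[0],b[1],.015,CY-np.pi/2),(d[0],d[1],.015,CY-np.pi/2))
print(w2c(readout.get_obs()['ee_pos']))
E
```

```text
now 14.0 [0.4429 0.0018 0.0185] [-3.14  -0.    -1.464] q [ 0.15  0.48 -0.35  2.23  0.34  0.48 -1.93] F [-0.3  0.8  0.3] gap 0.0615
goal [ 0.5553  0.014   0.015  -1.4643] -> [-0.001, -0.0, 0.0] [-0.2, -113.1, 3.6] rows 3.0
goal [ 0.609   0.0197  0.015  -1.4643] -> [-0.001, -0.0, 0.0] [-0.1, -167.1, 3.6] rows 4.0
[-193.06655247    0.78517198]
```

>>> play_rows([
  [0,0,0,0,-10,3,0.3],
  [0,0,0,0,-20,3,0.3],
  [0,0,0,0,-30,3,0.3],
  [0,0,0,0,-40,3,0.3],
  [0,0,0,0,-50,3,0.3],
  [0,0,0,0,-60,3,0.3],
  [0,0,0,0,-68,3,0.3],
  [0,0,0,0,-74,3,0.3],
  [0,0,0,0,-74,3,0.3],
])

```text
t: 14.9
ee_pos: [0.5174, 0.0098, 0.0149]
ee_rot: [-3.14, 0.0, -1.464]
ft_force: [0.3, -0.2, -0.6]
finger_gap: 0.0612
```

```bash
python3 - <<'E'
from tr import *
d=c2w(-26,1,0)
rows((d[0],d[1],.015,CY-np.pi/2))
print(w2c(readout.get_obs()['ee_pos']))
c=cam('top');save(c,'pics/t9.png',(260,120,360,240),5)
c,_=tray('scene');save(c,'pics/s9.png',(240,190,370,300),5)
E
```

```text
now 14.9 [0.5174 0.0098 0.0149] [-3.14   0.    -1.464] q [ 0.14  0.56 -0.34  2.06  0.34  0.57 -1.91] F [ 0.3 -0.2 -0.6] gap 0.0612
goal [ 0.609   0.0197  0.015  -1.4643] -> [-0.002, 0.0, 0.0] [-0.1, -92.2, 0.1] rows 2.0
[-118.15573625    0.8510475 ]
scene 786 ((-74.72417449951172, 1.095703125), (93.36331939697266, 115.3389663696289), 89.94044494628906)
```

View pics/t9.png

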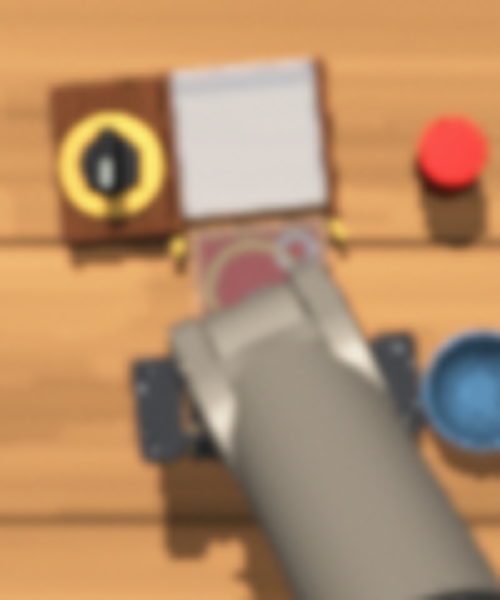

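View pics/s9.png

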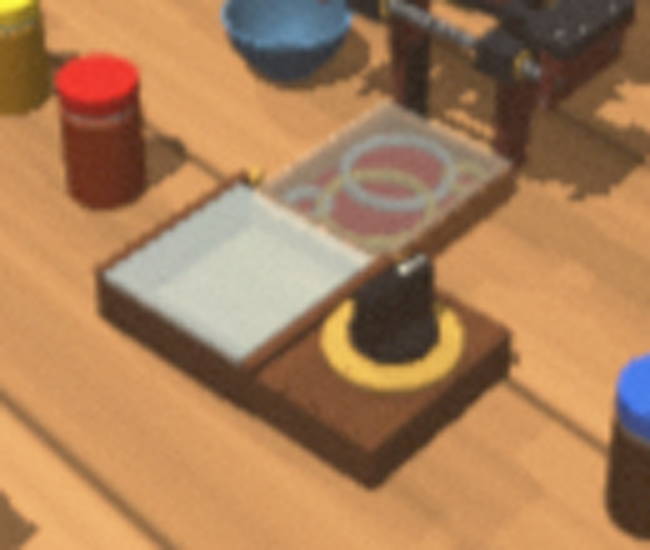

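The tray is square between the guides, with its front at the mouth line (top view (250,235)). Pushing on.

>>> play_rows([
  [0,0,0,0,-8,0,0.3],
  [0,0,0,0,-16,0,0.3],
  [0,0,0,0,-24,0,0.3],
  [0,0,0,0,-32,0,0.3],
  [0,0,0,0,-40,0,0.3],
])

```text
t: 15.5
ee_pos: [0.5563, 0.0139, 0.0145]
ee_rot: [-3.141, 0.0, -1.464]
ft_force: [-2.4, -0.3, 0.4]
finger_gap: 0.0618
```

>>> play_rows([
  [0,0,0,0,-8,0,0.3],
  [0,0,0,0,-16,0,0.3],
  [0,0,0,0,-24,0,0.3],
  [0,0,0,0,-32,0,0.3],
  [0,0,0,0,-40,0,0.3],
])

```text
t: 16.0
ee_pos: [0.5961, 0.0182, 0.0146]
ee_rot: [-3.142, 0.0, -1.464]
ft_force: [-2.0, -0.1, -1.6]
finger_gap: 0.0618
```

```bash
python3 - <<'E'
from tr import *
d=c2w(-26,1,0)
rows((d[0],d[1],.015,CY-np.pi/2))
print(w2c(readout.get_obs()['ee_pos']))
c=cam('scene');save(c,'pics/s10.png',(240,190,370,300),5)
E
```

```text
now 16.0 [0.5961 0.0182 0.0146] [-3.142  0.    -1.464] q [ 0.12  0.65 -0.34  1.87  0.33  0.67 -1.88] F [-2.  -0.1 -1.6] gap 0.0618
goal [ 0.609   0.0197  0.015  -1.4643] -> [-0.0, 0.0, 0.0] [-0.2, -13.0, -0.4] rows 1.0
[-39.01831962   0.84334342]
```

View pics/s10.png

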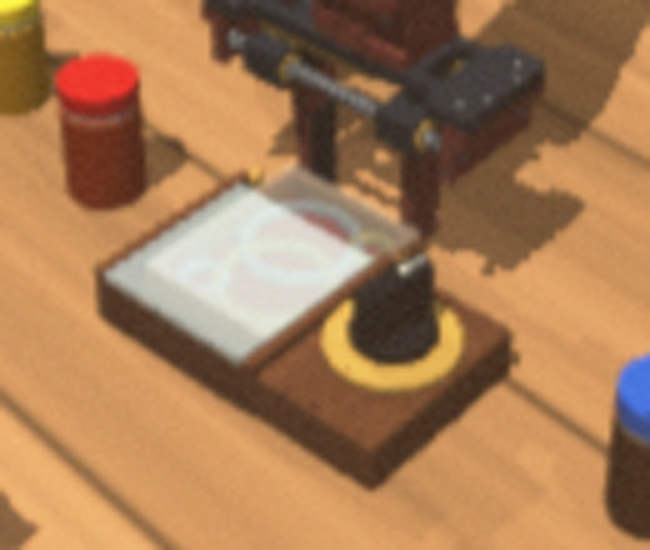

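The tray is sliding in straight with 2 N. I'll advance in small steps until the force shows the back wall.

>>> play_rows([
  [0,0,0,0,-5,0,0.3],
  [0,0,0,0,-9,0,0.3],
  [0,0,0,0,-11,0,0.3],
  [0,0,0,0,-11,0,0.3],
])

```text
t: 16.45
ee_pos: [0.6068, 0.0193, 0.0147]
ee_rot: [-3.141, 0.0, -1.464]
ft_force: [-0.6, -0.0, -0.1]
finger_gap: 0.0615
```

>>> play_rows([
  [0,0,0,0,-1,0,0.3],
  [0,0,0,0,-1.5,0,0.3],
  [0,0,0,0,-2,0,0.3],
])

```text
t: 16.75
ee_pos: [0.6079, 0.0194, 0.0147]
ee_rot: [3.141, -0.0, -1.464]
ft_force: [-5.4, -0.5, 3.1]
finger_gap: 0.0613
```

>>> play_rows([
  [0,0,0,0,-1,0,0.3],
  [0,0,0,0,-1.5,0,0.3],
  [0,0,0,0,-1.5,0,0.3],
])

```text
t: 17.05
ee_pos: [0.6097, 0.0196, 0.0147]
ee_rot: [3.141, -0.0, -1.464]
ft_force: [-4.8, 0.2, 3.2]
finger_gap: 0.0619
```

```bash
python3 - <<'E'
from tr import *
rows();print(w2c(readout.get_obs()['ee_pos']))
E
```

```text
now 17.05 [0.6097 0.0196 0.0147] [ 3.141 -0.    -1.464] q [ 0.12  0.67 -0.34  1.84  0.33  0.69 -1.88] F [-4.8  0.2  3.2] gap 0.0619
[-25.30994017   0.80019602]
```

>>> play_rows([
  [0,0,0,0,-1,0,0.3],
  [0,0,0,0,-2,0,0.3],
  [0,0,0,0,-2,0,0.3],
])

```text
t: 17.35
ee_pos: [0.6113, 0.0197, 0.0146]
ee_rot: [3.141, -0.0, -1.464]
ft_force: [-5.0, -0.9, 4.9]
finger_gap: 0.0617
```

>>> play_rows([
  [0,0,0,0,-1,0,0.3],
  [0,0,0,0,-2,0,0.3],
  [0,0,0,0,-2,0,0.3],
])

```text
t: 17.65
ee_pos: [0.6113, 0.0197, 0.0144]
ee_rot: [3.137, -0.001, -1.464]
ft_force: [-10.6, -1.3, 9.0]
finger_gap: 0.0614
```

>>> play_rows([
  [0,0,0,0,-1.5,0,0.3],
  [0,0,0,0,-1.5,0,0.3],
  [0,0,0,0,-1.5,0,0.3],
])

```text
t: 17.95
ee_pos: [0.6113, 0.0197, 0.0142]
ee_rot: [3.134, -0.001, -1.464]
ft_force: [-15.4, -1.4, 12.4]
finger_gap: 0.0613
```

>>> play_rows([
  [0,0,0,0,6,0,0.3],
  [0,0,0,0,20,0,0.3],
  [0,0,0,0,30,-40,0.3],
  [0,0,0,0,30,-85,0],
  [0,0,0,0,30,-110,0],
  [0,0,0,0,30,-110,0],
  [0,0,0,0,30,-110,0],
])

```text
t: 18.65
ee_pos: [0.5867, 0.017, 0.1253]
ee_rot: [-3.138, -0.0, -1.464]
ft_force: [-0.3, 0.8, -1.1]
finger_gap: 0.0871
```

```bash
python3 - <<'E'
from tr import *
c=cam('scene');save(c,'pics/s11.png',(240,190,370,300),5)
W=pts(c);P=W.reshape(-1,3);P=P[np.isfinite(P[:,0])]
uv=np.array(((P[:,:2]-O[:2])*1000)@np.array([[np.cos(CY),-np.sin(CY)],[np.sin(CY),np.cos(CY)]]))
m=(abs(uv[:,1])<30)&(uv[:,0]>-60)&(uv[:,0]<0)&(P[:,2]>.02)&(P[:,2]<.03)
print(m.sum(),'tray rear u',np.percentile(uv[m,0],[0,1,5]))
a=250;K=P[(P[:,2]>.0605)&(P[:,2]<.08)&(uv[:,0]>10)&(uv[:,0]<90)&(uv[:,1]>50)&(uv[:,1]<125)]
print(len(K),K.mean(0),cv2.minAreaRect((K[:,:2]*1000).astype(np.float32)))
print('knob nominal',c2w(48,91.5,67));rows()
E
```

```text
77 tray rear u [-14.85613529 -14.45856898 -13.31972156]
131 [0.6768394  0.12100103 0.07030325] ((674.9932250976562, 118.8011474609375), (41.34836959838867, 15.29544448852539), 0.583729088306427)
knob nominal [0.67300506 0.1175826  0.067     ]
now 18.7 [0.5858 0.0169 0.1242] [-3.141 -0.    -1.464] q [ 0.18  0.49 -0.4   1.85  0.25  0.86 -1.81] F [ 0.8  0.1 -1. ] gap 0.0874
```

View pics/s11.png

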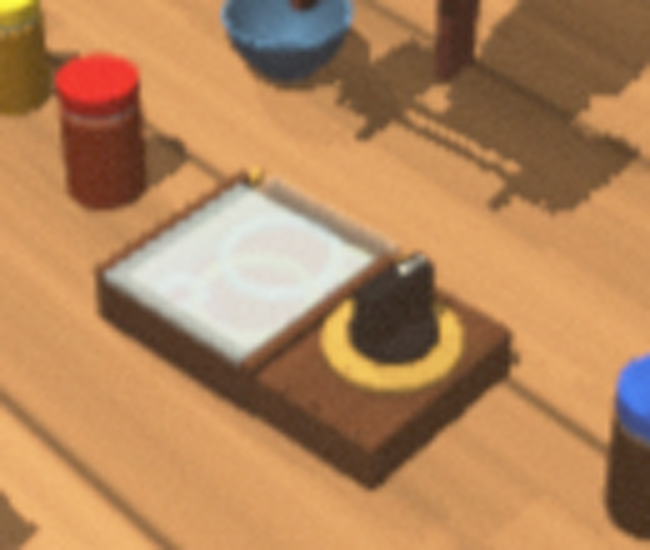

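The tray is home: its rear edge measures 14.5 mm outside the mouth, expected 14. The knob bar is at (395,305), centred at about (0.6745, 0.1185) and nearly along world x, so the angle is about 0.1. I'll start the grip at yaw +1.57 so the last joint has room to turn.

>>> play_rows([
  [0,0,-0.15,0,0,0,0],
  [0,0,-0.3,-10,-10,0,0],
  [0,0,-0.45,-20,-20,0,0],
  [0,0,-0.6,-30,-30,0,0],
  [0,0,-0.75,-40,-40,0,0],
  [0,0,-0.9,-50,-50,0,0],
  [0,0,-1.05,-60,-60,0,0],
  [0,0,-1.2,-70,-70,0,0],
  [0,0,-1.35,-80,-80,0,0],
  [0,0,-1.5,-90,-90,0,0],
])

```text
t: 19.7
ee_pos: [0.6651, 0.1165, 0.1225]
ee_rot: [-3.141, 0.002, 0.042]
ft_force: [-0.6, -0.1, 0.4]
finger_gap: 0.088
```

```bash
python3 - <<'E'
from tr import *
rows((.6745,.1185,.125,1.578))
E
```

```text
now 19.7 [0.6651 0.1165 0.1225] [-3.141e+00  2.000e-03  4.200e-02] q [ 0.22  0.7  -0.73  1.61  0.51  1.04 -0.61] F [-0.6 -0.1  0.4] gap 0.088
goal [0.6745 0.1185 0.125  1.578 ] -> [-0.002, 0.001, -1.536] [9.5, -1.6, -2.5] rows 11.0
```

>>> play_rows([
  [0,0,-0.15,1,0,0,0],
  [0,0,-0.3,2,0,0,0],
  [0,0,-0.45,4,0,0,0],
  [0,0,-0.6,6,0,0,0],
  [0,0,-0.75,8,0,0,0],
  [0,0,-0.9,9,0,0,0],
  [0,0,-1.05,9,0,0,0],
  [0,0,-1.2,9,0,0,0],
  [0,0,-1.35,9,0,0,0],
  [0,0,-1.5,9,0,0,0],
])

```text
t: 20.7
ee_pos: [0.6738, 0.1165, 0.1225]
ee_rot: [-3.139, -0.001, 1.542]
ft_force: [0.3, -0.5, 0.6]
finger_gap: 0.0879
```

>>> play_rows([
  [0,0,0,0,0,0,0],
  [0,0,0,0,0,0,0],
])

```text
t: 20.9
ee_pos: [0.6739, 0.1165, 0.1232]
ee_rot: [-3.14, -0.001, 1.532]
ft_force: [-0.4, -0.6, -0.2]
finger_gap: 0.0877
```

```bash
python3 - <<'E'
from tr import *
rows((.6745,.1185,.057,1.578))
E
```

```text
now 20.9 [0.6739 0.1165 0.1232] [-3.140e+00 -1.000e-03  1.532e+00] q [ 0.38  0.83 -1.03  1.57  0.75  1.18  0.73] F [-0.4 -0.6 -0.2] gap 0.0877
goal [0.6745 0.1185 0.057  1.578 ] -> [-0.002, -0.001, -0.046] [2.0, 0.6, 66.2] rows 2.0
```

>>> play_rows([
  [0,0,-0.046,2,0.5,20,0],
  [0,0,-0.046,2,0.5,45,0],
  [0,0,-0.046,2,0.5,60,0],
  [0,0,-0.046,2,0.5,66,0],
  [0,0,-0.046,2,0.5,66,0],
  [0,0,-0.046,2,0.5,66,0],
])

```text
t: 21.5
ee_pos: [0.6753, 0.1189, 0.0593]
ee_rot: [3.141, -0.001, 1.582]
ft_force: [-0.2, -0.0, 0.0]
finger_gap: 0.0879
```

>>> play_rows([
  [0,0,0,0,0,0,1],
  [0,0,0,0,0,0,1],
  [0,0,0,0,0,0,1],
  [0,0,0,0,0,0,1],
  [0,0,0,0,0,0,1],
  [0,0,0,0,0,0,1],
  [0,0,0,0,0,0,1],
], newtons=12)

```text
t: 22.2
ee_pos: [0.6749, 0.1184, 0.0587]
ee_rot: [3.142, 0.0, 1.582]
ft_force: [-0.9, 0.5, 0.2]
finger_gap: 0.0352
```

```bash
python3 - <<'E'
from tr import *
rows()
print(readout.get_obs()['wrist_torque'])
c=cam('scene');save(c,'pics/s12.png',(240,150,400,300),4)
E
```

```text
now 22.2 [0.6749 0.1184 0.0587] [3.142 0.    1.582] q [ 0.36  0.91 -0.99  1.6   0.83  1.1   0.73] F [-0.9  0.5  0.2] gap 0.0352
[ 0.04665367 -0.17968905 -0.05842304]
```

View pics/s12.png

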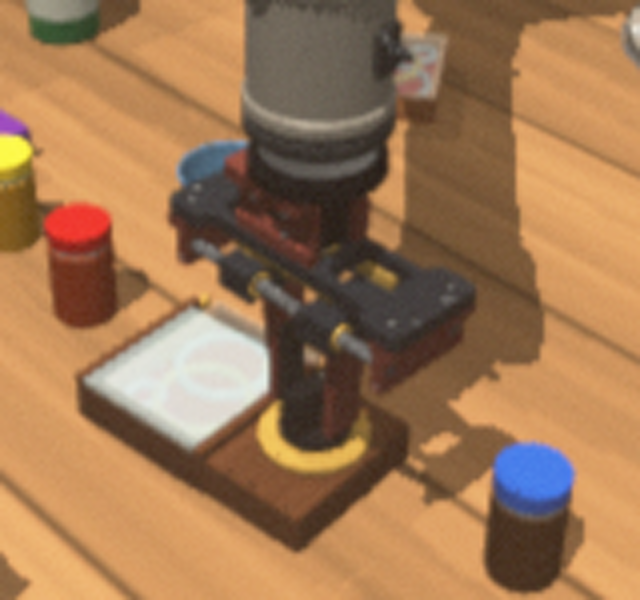

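The fingers straddle the knob bar at (315,410) and are still closing.

>>> play_rows([
  [0,0,0,0,0,0,1],
  [0,0,0,0,0,0,1],
  [0,0,0,0,0,0,1],
  [0,0,0,0,0,0,1],
  [0,0,0,0,0,0,1],
], newtons=20)

```text
t: 22.75
ee_pos: [0.6747, 0.1195, 0.0587]
ee_rot: [3.142, -0.001, 1.583]
ft_force: [-0.0, 4.0, -1.6]
finger_gap: 0.0139
```

```bash
python3 - <<'E'
from tr import *
rows();print(readout.get_obs()['wrist_torque'])
E
```

```text
now 22.75 [0.6747 0.1195 0.0587] [ 3.142e+00 -1.000e-03  1.583e+00] q [ 0.36  0.91 -0.99  1.6   0.83  1.1   0.73] F [-0.   4.  -1.6] gap 0.0139
[ 1.01250836 -0.18743765 -0.05625605]
```

>>> play_rows([
  [0,0,0.08,0,0,0,1],
  [0,0,0.16,0,0,0,1],
  [0,0,0.24,0,0,0,1],
  [0,0,0.32,0,0,0,1],
  [0,0,0.4,0,0,0,1],
  [0,0,0.48,0,0,0,1],
  [0,0,0.56,0,0,0,1],
  [0,0,0.64,0,0,0,1],
  [0,0,0.72,0,0,0,1],
])

```text
t: 23.65
ee_pos: [0.6747, 0.1196, 0.0587]
ee_rot: [-3.141, -0.001, 0.86]
ft_force: [0.4, 4.4, -2.6]
finger_gap: 0.0137
```

```bash
python3 - <<'E'
from tr import *
rows();print(readout.get_obs()['wrist_torque'])
E
```

```text
now 23.65 [0.6747 0.1196 0.0587] [-3.141e+00 -1.000e-03  8.600e-01] q [ 0.29  0.84 -0.85  1.61  0.71  1.03  0.07] F [ 0.4  4.4 -2.6] gap 0.0137
[ 0.9564657  -0.17877177  0.02264939]
```

>>> play_rows([
  [0,0,0.08,0,0,0,1],
  [0,0,0.16,0,0,0,1],
  [0,0,0.24,0,0,0,1],
  [0,0,0.32,0,0,0,1],
  [0,0,0.4,0,0,0,1],
  [0,0,0.48,0,0,0,1],
  [0,0,0.56,0,0,0,1],
  [0,0,0.62,0,0,0,1],
  [0,0,0.62,0,0,0,1],
])

```text
t: 24.55
ee_pos: [0.6748, 0.1197, 0.0587]
ee_rot: [-3.14, -0.001, 0.242]
ft_force: [0.9, 5.0, -2.6]
finger_gap: 0.0139
```

```bash
python3 - <<'E'
from tr import *
rows();print(readout.get_obs()['wrist_torque'])
E
```

```text
now 24.55 [0.6748 0.1197 0.0587] [-3.14e+00 -1.00e-03  2.42e-01] q [ 0.21  0.79 -0.73  1.61  0.61  0.97 -0.48] F [ 0.9  5.  -2.6] gap 0.0139
[ 1.17440952 -0.2586425  -0.08917933]
```

>>> play_rows([
  [0,0,0.03,0,0,0,1],
  [0,0,0.06,0,0,0,1],
  [0,0,0.06,0,0,0,1],
])

```text
t: 24.85
ee_pos: [0.6748, 0.1197, 0.0587]
ee_rot: [-3.14, -0.0, 0.184]
ft_force: [1.2, 4.9, -3.1]
finger_gap: 0.0141
```

```bash
python3 - <<'E'
from tr import *
rows();print(readout.get_obs()['wrist_torque'])
E
```

```text
now 24.85 [0.6748 0.1197 0.0587] [-3.14  -0.     0.184] q [ 0.21  0.79 -0.72  1.61  0.6   0.97 -0.53] F [ 1.2  4.9 -3.1] gap 0.0141
[ 1.19487321 -0.25552075 -0.06551266]
```

>>> play_rows([
  [0,0,0.02,0,0,0,1],
  [0,0,0.04,0,0,0,1],
  [0,0,0.05,0,0,0,1],
  [0,0,0.05,0,0,0,1],
])

```text
t: 25.25
ee_pos: [0.6748, 0.1195, 0.0587]
ee_rot: [-3.141, -0.0, 0.135]
ft_force: [0.3, 5.7, -2.2]
finger_gap: 0.0142
```

```bash
python3 - <<'E'
from tr import *
rows();print(readout.get_obs()['wrist_torque'])
E
```

```text
now 25.25 [0.6748 0.1195 0.0587] [-3.141 -0.     0.135] q [ 0.2   0.79 -0.7   1.61  0.59  0.96 -0.57] F [ 0.3  5.7 -2.2] gap 0.0142
[ 1.19854272 -0.29176728  0.46128012]
```

>>> play_rows([
  [0,0,0.02,0,0,0,1],
  [0,0,0.04,0,0,0,1],
  [0,0,0.05,0,0,0,1],
  [0,0,0.05,0,0,0,1],
])

```text
t: 25.65
ee_pos: [0.6749, 0.1191, 0.0587]
ee_rot: [-3.141, -0.0, 0.084]
ft_force: [1.6, 4.6, -2.7]
finger_gap: 0.0152
```

```bash
python3 - <<'E'
from tr import *
rows();print(readout.get_obs()['wrist_torque'])
E
```

```text
now 25.65 [0.6749 0.1191 0.0587] [-3.141 -0.     0.084] q [ 0.19  0.78 -0.69  1.62  0.58  0.96 -0.62] F [ 1.6  4.6 -2.7] gap 0.0152
[ 1.15412208 -0.35260867  0.53417442]
```

The torque jumped to about 0.5 N m near the expected 1.5 rad and the pads are slipping on the bar, so the knob is at its stop. Releasing and retreating.

>>> play_rows([
  [0,0,0,0,0,0,0.5],
  [0,0,0,0,0,0,0],
  [0,0,0,0,0,0,0],
  [0,0,0,0,0,0,0],
  [0,0,0,0,0,0,0],
  [0,0,0,0,0,-30,0],
  [0,0,0,0,0,-75,0],
  [0,0,0,0,0,-120,0],
  [0,0,0,0,0,-120,0],
])

```text
t: 26.55
ee_pos: [0.6783, 0.1203, 0.186]
ee_rot: [-3.14, -0.011, 0.082]
ft_force: [0.3, 0.8, 0.2]
finger_gap: 0.084
```

>>> play_rows([
  [0,0,0,-40,0,0,0],
  [0,0,0,-80,0,0,0],
  [0,0,0,-120,0,0,0],
  [0,0,0,-160,0,0,0],
  [0,0,0,-160,0,0,0],
  [0,0,0,-160,0,0,0],
])

```text
t: 27.15
ee_pos: [0.5154, 0.1048, 0.1789]
ee_rot: [3.14, -0.001, 0.082]
ft_force: [0.5, -0.4, 0.5]
finger_gap: 0.0876
```

```bash
python3 - <<'E'
from tr import *
rows()
for n in('scene','top'):
    c=cam(n)
    save(c,f'pics/{n}13.png',(200,100,440,300) if n=='scene' else (150,110,500,300),3 if n=='scene' else 2.2)
    W=pts(c);P=W.reshape(-1,3);P=P[np.isfinite(P[:,0])]
    uv=np.array(((P[:,:2]-O[:2])*1000)@np.array([[np.cos(CY),-np.sin(CY)],[np.sin(CY),np.cos(CY)]]))
    m=(abs(uv[:,1])<30)&(uv[:,0]>-60)&(uv[:,0]<0)&(P[:,2]>.02)&(P[:,2]<.03)
    print(n,m.sum(),'tray rear u',np.percentile(uv[m,0],[0,1,5]))
    k=(P[:,2]>.0605)&(P[:,2]<.08)&(uv[:,0]>10)&(uv[:,0]<90)&(uv[:,1]>50)&(uv[:,1]<125)
    print(cv2.minAreaRect(uv[k].astype(np.float32)))
E
```

```text
now 27.15 [0.5154 0.1048 0.1789] [ 3.14e+00 -1.00e-03  8.20e-02] q [ 0.37  0.42 -0.86  1.92  0.38  0.97 -0.58] F [ 0.5 -0.4  0.5] gap 0.0876
scene 77 tray rear u [-14.01543943 -13.53080323 -12.82391149]
((50.050045013427734, 92.81318664550781), (15.29932975769043, 42.76679611206055), 1.9385331869125366)
top 60 tray rear u [-12.65501439 -12.51133236 -12.11118201]
((50.59673309326172, 92.16182708740234), (15.151721954345703, 41.951568603515625), 3.8359978199005127)
```

View pics/scene13.png

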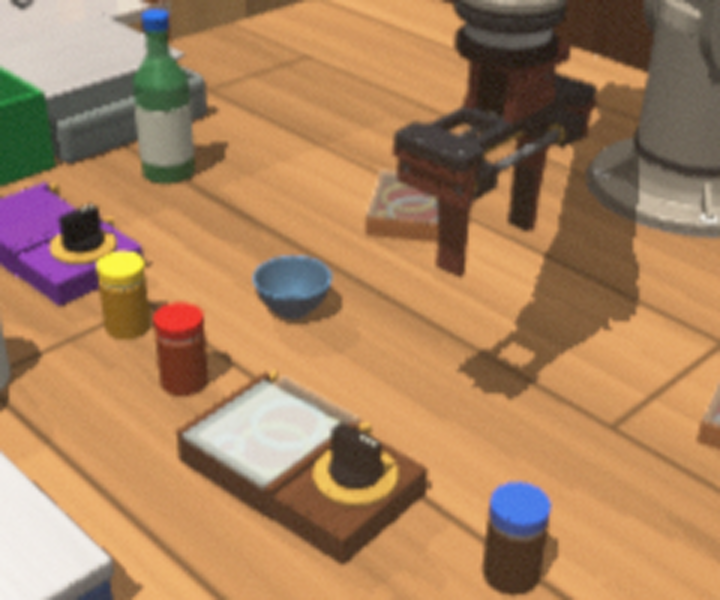

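View pics/top13.png

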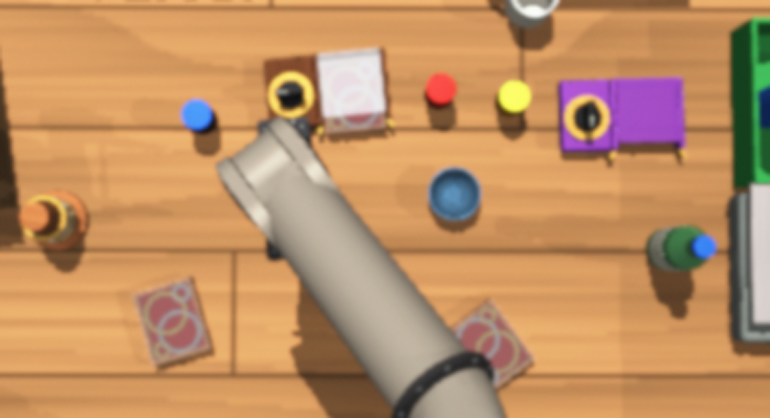

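The knob bar now lies across the case at 86–88° clockwise, about 1.5 rad. The tray's rear is 13–14 mm outside the mouth. All jars are upright, and the bowl, bottle and stand are in place with the robot clear.

```bash
python3 - <<'E'
from h import *
print(r.job_done())
E
```

```text
the job is handed in; nothing more can be done
None
```

The job is done and handed in after about 27 s of the 72 s allowed. No verdict was reported.

**What I did:**
- **Jar:** I set the red jar upright on the free table right of the case.
- **Tray:** I pushed the tray farthest from the base sideways onto the case's centre line, then slid it in until it stopped at the back wall. The push force rose to 15 N there with no further movement.
- **Knob:** I turned the lock knob clockwise until the torque rose to about 0.5 N m and the pads slipped on the bar, then let go and backed away.

**Last checks:**
- **Tray:** Its rear edge stands 12.5–14 mm outside the mouth; 14 mm is expected. The two cameras disagreed by about 1.3 mm, which is within their calibration.
- **Knob:** The bar measures 1.50 rad from the top camera and 1.54 rad from the scene camera; the stop is at 1.5.
- **Everything else:** All three jars are upright. By eye, the bowl, bottle and bangle stand are where they started. The gripper is touching nothing.

No check failed.

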